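# Unscrew the canister lid and hang it on the lid hook

## Robot

A 6-joint arm with a two-finger parallel gripper is mounted at the origin on the work surface; the furniture and walls round the work are solid. World frame = base frame: x ahead of the robot, y to its left, z up, the work surface at z = 0. Lengths are in m, angles in rad, forces in N, time in s.
With the tool pointing down it reaches from about 0.275 to 0.85 m from the base axis. Payload 19 kg.
Tool frame: the origin (TCP) lies midway between the tips of the shut fingers; the grasp point (between the pads) lies manip.grip_depth behind it (manip.grip_depth is the distance from the TCP to the grasp point, in m); z points along the fingers, y is the line along which they close (so a half turn about z gives the same grasp; the last joint's range is limited). The gripper opens to 85 mm and grips with 20 to 120 N. Pads are 22 mm wide; open, the fingers measure 114 mm over their backs; the gripper's body (76 mm by 85 mm) begins 54 mm behind the grasp point. The pads swing forward as they close: fully open they stand 13 mm farther back than shut.
Start: joints at [-1.463, 0.15, 1.437, -0, 1.554, -0.134], TCP at [0.138, -0.558, 0.231] pointing down, gripper open.
Joint ranges: [-2.8, 2.8], [-0.68, 2.1], [0.12, 2.68], [-1.39, 4.53], [0.16, 2.79], [-2.81, 2.81]. Speed limits (rad/s): [1.89, 1.89, 2.22, 3.01, 3.01, 3.01].

## Interface

Orientations are given as a unit quaternion [x, y, z, w].
In Python, from bench import manip, read_camera, camera_params gives the robot as it stands. The module is installed in compiled form; this text tells all that it offers.
- The arm moves only by the shell command python3 -m jog 'ROWS' [FORCE]. ROWS is JSON, a list of rows, each an object of numbers: "grip": the closure, from 0 (fully open) to 1 (shut); "tx", "ty", "tz": the shift along the world's x, y, z each as a share of 0.6 m, from -1 to 1; "roll": the turn about the world's z as a share of 90 degrees, from -1 to 1. In form: [{"grip": .., "tx": .., "ty": .., "tz": .., "roll": ..}, ...]. A call has 1 to 10 rows; each row is the pose to reach, as a shift and turn from the pose commanded when the call began; what a row does not reach only later rows make up. A row lasts 1/8 s, in which the tool goes at most 62.5 mm and 10.7 degrees, less where a joint would pass 70% of its speed; a pose out of reach is approached as far as the arm can. A call with a number of a shift or a turn outside -1 to 1 is refused whole. A call with a gripper value outside its range is refused whole. The fingers move at their own pace and stop on an object; FORCE is the grip in N (left out, the last holds). Time passes only in rows, so rows that repeat a pose let the fingers close. It gives the time, the measured TCP pose, the force, the opening and the grip force at its end, in the units of the state.
- manip.get_obs(): the state, without advancing time (a new reading comes with each control period).
- read_camera(name): name is "scene" or "top" or "wrist"; returns the picture (384x512x3 uint8, blue, green, red); there is no depth.
- camera_params(name): a dict with "fx", "fy", "cx", "cy" (pixels), "R" (3x3) and "t" (3): a world point X has camera coordinates R X + t. Camera axes: x right, y down, z forward; pixel columns grow to the right and rows downward; lengths in m; the calibration is good to about 2 mm. A picture is of the moment at which its call begins: read the wrist's pose just before it. camera_params takes no time and is no camera call; for the wrist camera it gives the pose at the moment of the call.
- manip.hand_in(): hands the job in; it is judged then, once.
The state is a dict: "time": time; "joint_positions": joint angles; "joint_velocities": joint speeds; "joint_efforts": joint torques, N m; "tcp_pos": TCP position; "ee_rot": TCP orientation; "force": force on the tool from outside, world axes, zero at the start; "wrist_torque": the same for the moment, N m; "grip_width": finger opening in m; "grasp_force": force on a finger pad.
Only numpy, scipy, OpenCV 4.12 (cv2) and the standard library are available. Lean on these libraries where they do the work, as an engineer would, in place of code of your own. Each camera call takes 0.05 s, during which the arm holds its last target. There are 200 camera calls.

## Task

Open the blue sample canister: unscrew its lid (anticlockwise seen from above) until the threads let go, without forcing them, then lift the lid off and hang it by its orange handle on the lid hook, so that it hangs freely there and its underside never touches the bench. Leave everything else on the bench where it is.

Things in the scene. Friction and masses are not known exactly. Their poses are not given: they have to be found in the camera images.
- canister: Blue round sample canister, fixed to the bench: flange 120 mm across, body 94 mm, shoulder 40 mm high. Origin: centre of its underside, z up. The lid's underside stands 42 mm above this origin when screwed down, 61 mm when the threads let go; it then springs up to 69 mm by itself and stands loose and upright on the spindle.
- lid: Grey ribbed screw lid, 54 mm across, 67 mm high, about 0.2 kg, open below, with an orange stirrup handle 120 mm wide on top. Origin: centre of its underside, z up; its y axis runs along the handle. Turning takes about 2 N at the handle's end; friction holds it where it is left. The thread bears no force: it is not to be pulled up or overtightened.
- handle_bar (a point): Middle of the handle's level orange bar, 109 mm above the lid's underside, on its axis; axes as the lid's. The bar, 10 mm square with rounded edges, ends 55 mm to either side along y in upright legs with black grips, 16 mm thick, 54 to 96 mm above the lid's underside: push these round from the side. The opening under the bar is 37 mm high. The bar can be pinched across from above.
- hook_stand: Steel lid hook on a round dark foot (90 mm), fixed to the bench. Origin: centre of the foot's underside, at the upright stem (14 mm thick, 199 mm high over its black ball). A level round prong, 10 mm thick, runs from the stem along the stand's own -x axis (roughly towards the robot) with its middle 190 mm up; after 88 mm it turns up, the tip's top 206 mm up and 102 mm from the stem.
- hook_seat (a point): On the prong 60 mm from the stem, 200 mm above the bench: where the middle of the handle bar lies when the lid hangs; axes as the stand's (prong points to -x, the bar lies along y).
- buffer: Bystander: small white-capped bottle, 45x45x88 mm; origin under its centre.
- timer: Bystander: flat white bench timer with three keys, 68x68x18 mm; origin under its centre.
- pen: Bystander: white marker pen with a blue cap, lying, 134 mm long, 11 mm thick; origin under its centre.
- neck_top (a point): Centre of the neck's rim, 71 mm above the bench. The neck's thread is right-handed (anticlockwise from above opens), rises 10 mm a turn, lets go after 2.0 to 2.2 turns. A white spindle 24 mm thick stands in the neck; it centres the lid from within, turns with it and presses it up with 4 to 6 N. The freed lid must go up a further 30 mm to clear the spindle.

How it is judged:
On the way, in this order (a step that is already met when the one before it is completed fails the run):
1. the lid's threads are free: it has risen to the top of its travel and stands upright on the neck (z of lid in the frame of canister above 0.0655 m and horizontal distance between lid and canister below 0.008 m and angle between lid's own z axis and vertical below 0.2 rad), for 0.1 s.
2. the lid is lifted clear off the neck (z of lid in the frame of canister above 0.105 m), for 0.1 s.
At the end, for the whole second after the job is handed in: The lid hangs quietly (under 0.2 m/s) by its handle bar on the hook's prong: bar middle within 35 mm sideways of the prong, between the stem and the upturned tip, bar resting on the prong, lid tilted less than 0.6 rad, and let go (x of handle_bar in the frame of hook_stand between -0.095 and -0.025 m and y of handle_bar in the frame of hook_stand between -0.035 and 0.035 m and z of handle_bar in the frame of hook_stand between 0.18 and 0.208 m and contact force between lid and hook_stand above 0.5 N and angle between lid's own z axis and vertical below 0.6 rad and linear speed of lid below 0.2 m/s); the robot touches nothing.
It fails at once if the lid comes down on the bench (its underside centre lower than 32 mm) (height (world z) of lid below 0.032 m).
It fails at once if the threads are forced: more than 60 N between lid and canister (contact force between lid and canister above 60 N).
It fails at once if a loose thing on the bench is moved by more than 30 mm (distance of any of buffer, timer, pen from where it was at the start of the episode above 0.03 m).
It also fails if it takes over 72 s, if anything falls off the work surface, if the arm or the gripper's body presses on something with over 40 N, if the wrist force passes 120 N, or if a joint passes its speed limit or range.

## Working session

There is one attempt and no reset: what is moved stays moved. The work goes in short steps, Python scripts to look and compute and a shell command to move; the robot and the scene stay as the last step left them, time stands still between calls to the robot, and variables do not carry over. Pictures are saved under pics/ and viewed, at most 10 in all, crops included, and the job is handed in when it is done.

```bash
mkdir -p pics; cat > h.py <<'E'
from bench import manip, read_camera, camera_params
import numpy as np, cv2
def ray(c,u,v):
    R=np.array(c["R"]);t=np.array(c["t"])
    d=R.T@np.array([(u-c["cx"])/c["fx"],(v-c["cy"])/c["fy"],1.]);return -R.T@t,d
def plane(c,u,v,z):
    o,d=ray(c,u,v);return o+d*(z-o[2])/d[2]
def proj(c,X):
    p=np.array(c["R"])@np.array(X)+np.array(c["t"]);return c["fx"]*p[0]/p[2]+c["cx"],c["fy"]*p[1]/p[2]+c["cy"]
E
python3 - <<'E'
from h import *
for n in("scene","top"):
    im=read_camera(n);cv2.imwrite(f"pics/{n}0.png",im)
    c=camera_params(n);print(n,c["fx"],c["cx"],c["cy"],np.round(-np.array(c["R"]).T@c["t"],3),np.round(c["R"],3).tolist())
o=manip.get_obs();print(o,manip.grip_depth)
E
```

```text
scene 381.9475706154973 255.99174019870821 188.11168142730506 [-0.011  0.333  0.695] [[-0.71, -0.704, -0.009], [-0.464, 0.477, -0.747], [0.53, -0.526, -0.665]]
top 456.6899280319671 261.59700965049126 196.2442661306577 [ 0.285 -0.114  1.268] [[0.021, -1.0, 0.017], [-0.99, -0.023, -0.14], [0.14, -0.014, -0.99]]
{'time': 0.1, 'joint_positions': array([-1.46303667e+00,  1.50937465e-01,  1.43792733e+00,  1.60981710e-05,
        1.55378788e+00, -1.33985108e-01]), 'joint_velocities': array([ 0.00056903, -0.00017467, -0.00261291, -0.0012856 ,  0.00021811,
       -0.00018419]), 'joint_efforts': array([ 4.30441942e-03, -7.14382768e+01, -5.71790850e+01, -4.40451386e-04,
        7.02540739e-03, -5.01299235e-05]), 'tcp_pos': array([ 0.13762517, -0.55807536,  0.23075472]), 'ee_rot': array([ 9.92703701e-01,  1.20578114e-01,  1.49967975e-05, -5.29856281e-04]), 'force': array([ 0.1120878 ,  0.50108896, -0.55882745]), 'wrist_torque': array([-0.03925264,  0.0287859 ,  0.00477484]), 'grasp_force': 0.0, 'grip_width': 0.08502529702375451} 0.0187
```

View pics/scene0.png

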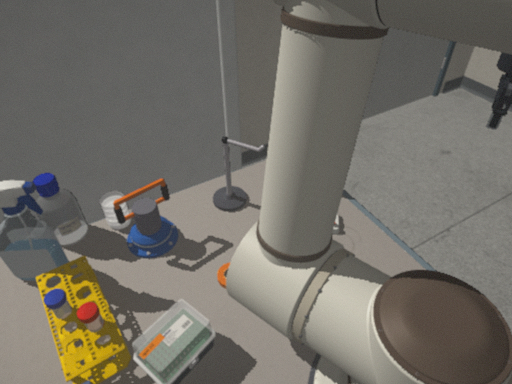

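View pics/top0.png

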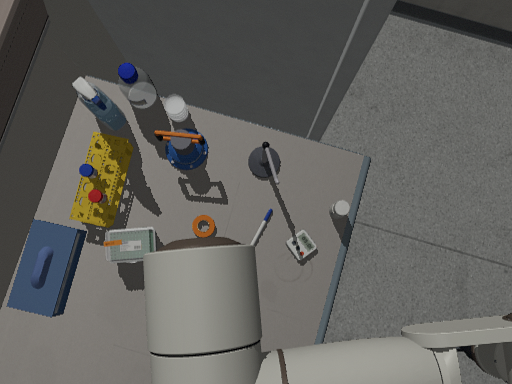

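Scene: canister in top view at (187,150), orange bar from (157,133) to (200,137); hook stem at (266,145), prong tip at (276,182). The pen is at (260,230), the timer at (301,245), and a white-capped bottle stands at (177,107), right behind the canister.

```bash
python3 - <<'E'
from h import *
im=cv2.imread("pics/top0.png");c=camera_params("top")
hsv=cv2.cvtColor(im,cv2.COLOR_BGR2HSV)
m=cv2.inRange(hsv,(3,150,120),(18,255,255));m2=np.zeros_like(m);m2[120:150,145:215]=m[120:150,145:215]
r=cv2.minAreaRect(cv2.findNonZero(m2));print(r);b=cv2.boxPoints(r)
print("bar box z.155",[plane(c,*p,.155)[:2].round(4).tolist() for p in b]); print("bar mid",plane(c,*r[0],.155))
bl=cv2.inRange(hsv,(100,120,40),(125,255,255));k=np.zeros_like(bl);k[120:175,160:215]=bl[120:175,160:215]
print("canister bbox",cv2.boundingRect(k)); e=cv2.minEnclosingCircle(cv2.findNonZero(k));print(e,plane(c,*e[0],.012))
for n,p,z in(("stem ball",(266,145),.195),("tip",(276,182),.2),("foot",(264,163),.01),("btl",(177,104),.09),("btl2",(342,208),.088),("timer",(301,245),.018),("pen",(260,230),.005),("yellow",(130,150),.06)):print(n,plane(c,*p,z).round(3))
cs=camera_params("scene");
for n,p,z in(("ball",(225,140),.195),("tip",(263,148),.2),("foot",(230,199),.01),("flange",(151,238),.01)):print("scene",n,plane(cs,*p,z).round(3))
cv2.imwrite("pics/topcrop.png",cv2.resize(im[80:210,130:300],None,fx=4.5,fy=4.5,interpolation=cv2.INTER_CUBIC))
s=cv2.imread("pics/scene0.png");cv2.imwrite("pics/scenecrop.png",cv2.resize(s[120:270,90:280],None,fx=4,fy=4,interpolation=cv2.INTER_CUBIC))
E
```

```text
((176.76107788085938, 136.03073120117188), (46.15229415893555, 7.711522102355957), 6.709837436676025)
bar box z.155 [[0.5849, 0.1431], [0.6047, 0.1419], [0.5937, 0.0269], [0.574, 0.0284]]
bar mid [0.58931368 0.0850811  0.155     ]
canister bbox (165, 129, 43, 41)
((186.11904907226562, 148.5), 21.172348022460938) [0.59309246 0.08278362 0.012     ]
stem ball [ 0.562 -0.138  0.195]
tip [ 0.471 -0.163  0.2  ]
foot [ 0.557 -0.137  0.01 ]
btl [0.695 0.1   0.09 ]
btl2 [ 0.426 -0.341  0.088]
timer [ 0.33  -0.242  0.018]
pen [ 0.369 -0.13   0.005]
yellow [0.573 0.226 0.06 ]
scene ball [ 0.557 -0.131  0.195]
scene tip [ 0.467 -0.164  0.2  ]
scene foot [ 0.555 -0.131  0.01 ]
scene flange [0.589 0.09  0.01 ]
```

View pics/topcrop.png

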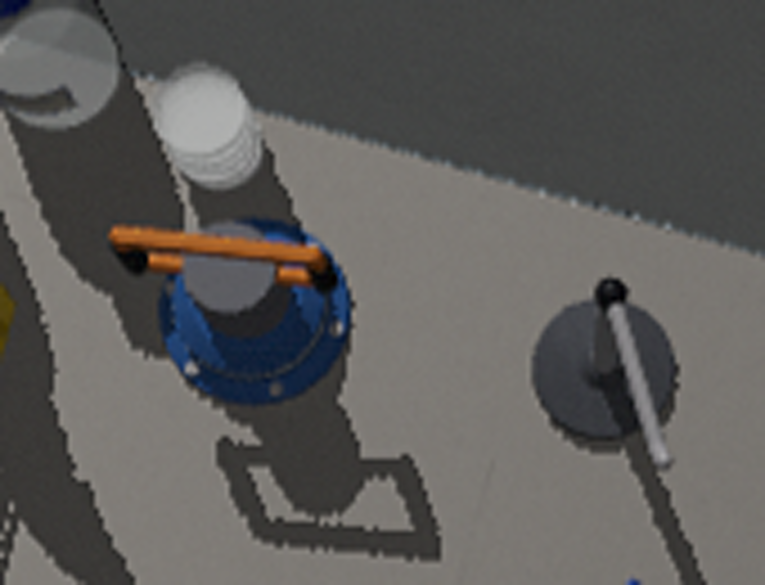

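View pics/scenecrop.png

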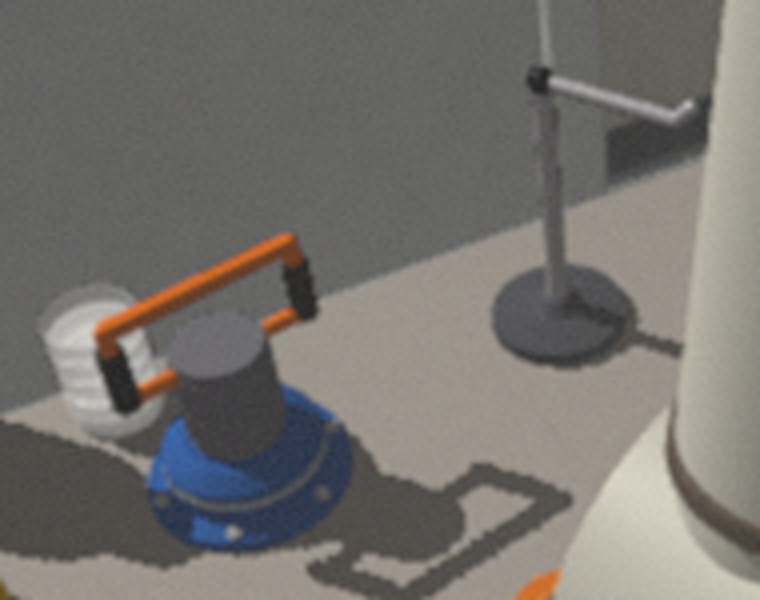

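The lid axis is at about (0.591, 0.084), with the legs at bearings of about 84° and 264°. The stem is at (0.558, -0.134), and the stand's yaw is about 17°. I'll push the -y leg round with the shut fingers on a 55 mm circle.

```bash
python3 -m jog '[{"grip":1,"tz":0.12},{"grip":1,"tz":0.12,"tx":0.1,"ty":0.1},{"grip":1,"tz":0.12,"tx":0.3,"ty":0.4},{"grip":1,"tz":0.12,"tx":0.69,"ty":1},{"grip":1,"tz":0.12,"tx":0.69,"ty":1},{"grip":1,"tz":0.12,"tx":0.69,"ty":1},{"grip":1,"tz":0.12,"tx":0.69,"ty":1},{"grip":1,"tz":0.12,"tx":0.69,"ty":1},{"grip":1,"tz":0.12,"tx":0.69,"ty":1},{"grip":1,"tz":0.12,"tx":0.69,"ty":1}]' 30
```

```text
invalid input
```

```bash
python3 -m jog '[{"grip":1,"tx":0,"ty":0,"tz":0.12,"roll":0},{"grip":1,"tx":0.1,"ty":0.1,"tz":0.12,"roll":0},{"grip":1,"tx":0.3,"ty":0.4,"tz":0.12,"roll":0},{"grip":1,"tx":0.69,"ty":1,"tz":0.12,"roll":0},{"grip":1,"tx":0.69,"ty":1,"tz":0.12,"roll":0},{"grip":1,"tx":0.69,"ty":1,"tz":0.12,"roll":0},{"grip":1,"tx":0.69,"ty":1,"tz":0.12,"roll":0},{"grip":1,"tx":0.69,"ty":1,"tz":0.12,"roll":0},{"grip":1,"tx":0.69,"ty":1,"tz":0.12,"roll":0},{"grip":1,"tx":0.69,"ty":1,"tz":0.12,"roll":0}]' 30
```

```text
time: 1.35
tcp_pos: [0.4596, -0.0963, 0.3028]
ee_rot: [0.993, 0.121, 0.0, 0.0]
force: [1.0, -1.1, -0.6]
grip_width: 0.0002
grasp_force: 0.0
```

```bash
python3 -m jog '[{"grip":1,"tx":0.145,"ty":0.22,"tz":0,"roll":0},{"grip":1,"tx":0.145,"ty":0.22,"tz":0,"roll":0},{"grip":1,"tx":0.145,"ty":0.22,"tz":0,"roll":0},{"grip":1,"tx":0.145,"ty":0.22,"tz":0,"roll":0},{"grip":1,"tx":0.145,"ty":0.22,"tz":0,"roll":0}]'
python3 - <<'E'
from h import *
c=camera_params("wrist");im=read_camera("wrist");cv2.imwrite("pics/w1.png",im)
hsv=cv2.cvtColor(im,cv2.COLOR_BGR2HSV);m=cv2.inRange(hsv,(3,150,100),(18,255,255))
n,l,s,ce=cv2.connectedComponentsWithStats(m)
for i in range(1,n):
    if s[i,4]>150:
        r=cv2.minAreaRect(cv2.findNonZero((l==i).astype('uint8')));print(r,[plane(c,*p,.156).round(4)[:2].tolist() for p in cv2.boxPoints(r)],plane(c,*r[0],.156).round(4))
E
```

```text
time: 1.98
tcp_pos: [0.5456, 0.0334, 0.3025]
ee_rot: [0.993, 0.121, -0.0, 0.0]
force: [-0.4, -0.7, -0.5]
grip_width: -0.0001
grasp_force: 0.0
((218.40869140625, 120.78846740722656), (118.27069854736328, 13.037175178527832), 18.64179039001465) [[0.5941, 0.1415], [0.6066, 0.1392], [0.5978, 0.0234], [0.5847, 0.0243]] [0.5959 0.0832 0.156 ]
((226.8845977783203, 245.4230499267578), (14.699555397033691, 33.559364318847656), 33.6900634765625) [[0.4457, 0.0603], [0.4853, 0.0469], [0.4788, 0.0313], [0.4386, 0.0443]] [0.4625 0.0456 0.156 ]
((77.49117279052734, 277.61468505859375), (31.44556427001953, 6.825988292694092), 4.398705005645752) [[0.3705, 0.2279], [0.3801, 0.2277], [0.3857, 0.1913], [0.3761, 0.1912]] [0.3781 0.2096 0.156 ]
```

View pics/w1.png

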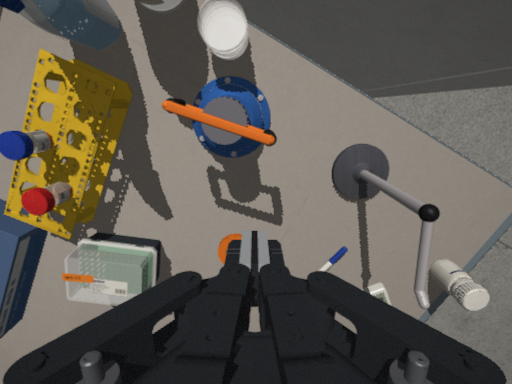

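The wrist view shows the bar from (165,105) to (273,139), with its middle near (0.593, 0.084), which agrees with the top view. The fingers are above clear space on the near side, so I'll descend there and compute the circle rows.

```bash
python3 -m jog '[{"grip":1,"tx":0,"ty":0,"tz":-0.08,"roll":0},{"grip":1,"tx":0,"ty":0,"tz":-0.16,"roll":0},{"grip":1,"tx":0,"ty":0,"tz":-0.24,"roll":0},{"grip":1,"tx":0,"ty":0,"tz":-0.305,"roll":0},{"grip":1,"tx":0.015,"ty":0.02,"tz":-0.305,"roll":0},{"grip":1,"tx":0.015,"ty":0.02,"tz":-0.305,"roll":0}]'
cat > circ.py <<'E'
from h import *
import sys
p=manip.get_obs();P=p["tcp_pos"];C=np.array([.592,.084]);d=P[:2]-C
a0=np.degrees(np.arctan2(d[1],d[0]));print("pos",P.round(4),"angle",a0.round(1)%360,"r",np.hypot(*d).round(4))
R=float(sys.argv[1]) if len(sys.argv)>1 else .055
for i in range(1,11):
    a=np.radians(a0+15*i);q=(C+R*np.array([np.cos(a),np.sin(a)])-P[:2])/.6
    print(i,q.round(3))
E
python3 circ.py
```

```text
time: 2.78
tcp_pos: [0.5561, 0.046, 0.1217]
ee_rot: [0.993, 0.121, 0.001, 0.0]
force: [-0.6, -0.7, 1.2]
grip_width: 0.0002
grasp_force: 0.0
pos [0.5561 0.046  0.1217] angle 226.6 r 0.0522
1 [ 0.016 -0.017]
2 [ 0.039 -0.026]
3 [ 0.062 -0.028]
4 [ 0.086 -0.025]
5 [ 0.108 -0.015]
6 [0.126 0.   ]
7 [0.14 0.02]
8 [0.149 0.042]
9 [0.151 0.066]
10 [0.148 0.089]
```

```bash
python3 -m jog '[{"grip":1,"tx":0.016,"ty":-0.017,"tz":0,"roll":0},{"grip":1,"tx":0.039,"ty":-0.026,"tz":0.001,"roll":0},{"grip":1,"tx":0.062,"ty":-0.028,"tz":0.002,"roll":0},{"grip":1,"tx":0.086,"ty":-0.025,"tz":0.002,"roll":0},{"grip":1,"tx":0.108,"ty":-0.015,"tz":0.003,"roll":0}]'
cat > bar.py <<'E'
from h import *
import sys
z=float(sys.argv[1])
c=camera_params("top");im=read_camera("top");cv2.imwrite("pics/t_last.png",im)
hsv=cv2.cvtColor(im,cv2.COLOR_BGR2HSV);m=cv2.inRange(hsv,(3,150,100),(18,255,255));k=np.zeros_like(m);k[100:185,140:225]=m[100:185,140:225]
r=cv2.minAreaRect(cv2.findNonZero(k));b=[plane(c,*p,z)[:2].round(4).tolist() for p in cv2.boxPoints(r)];print("bar",r,b,plane(c,*r[0],z).round(4))
E
python3 bar.py .157; python3 circ.py
```

```text
time: 3.4
tcp_pos: [0.6205, 0.037, 0.1212]
ee_rot: [0.993, 0.12, -0.0, -0.0]
force: [-2.4, 0.1, -0.6]
grip_width: -0.0002
grasp_force: 1.4
bar ((179.69671630859375, 132.66392517089844), (6.241321563720703, 22.846670150756836), 66.37062072753906) [[0.5924, 0.1068], [0.6174, 0.0557], [0.6028, 0.0488], [0.5779, 0.0998]] [0.5976 0.0778 0.157 ]
pos [0.6216 0.0377 0.1213] angle 302.6 r 0.0549
1 [0.018 0.015]
2 [0.032 0.035]
3 [0.04  0.057]
4 [0.042 0.081]
5 [0.038 0.105]
6 [0.028 0.126]
7 [0.013 0.145]
8 [-0.007  0.158]
9 [-0.03   0.167]
10 [-0.053  0.169]
```

```bash
python3 -m jog '[{"grip":1,"tx":0.018,"ty":0.015,"tz":0.001,"roll":0},{"grip":1,"tx":0.032,"ty":0.035,"tz":0.001,"roll":0},{"grip":1,"tx":0.04,"ty":0.057,"tz":0.002,"roll":0},{"grip":1,"tx":0.042,"ty":0.081,"tz":0.003,"roll":0},{"grip":1,"tx":0.038,"ty":0.105,"tz":0.004,"roll":0},{"grip":1,"tx":0.028,"ty":0.126,"tz":0.004,"roll":0},{"grip":1,"tx":0.013,"ty":0.145,"tz":0.005,"roll":0},{"grip":1,"tx":-0.007,"ty":0.158,"tz":0.006,"roll":0},{"grip":1,"tx":-0.03,"ty":0.167,"tz":0.006,"roll":0},{"grip":1,"tx":-0.053,"ty":0.169,"tz":0.007,"roll":0}]';python3 bar.py .162; python3 circ.py
```

```text
time: 4.7
tcp_pos: [0.5868, 0.1386, 0.1259]
ee_rot: [0.993, 0.121, 0.0, -0.0]
force: [1.7, -0.2, -0.1]
grip_width: 0.0001
grasp_force: 0.6
bar ((181.58689880371094, 135.0557403564453), (8.245415687561035, 37.33340835571289), 66.37062072753906) [[0.5795, 0.1179], [0.6201, 0.0349], [0.6009, 0.0259], [0.5606, 0.1088]] [0.5902 0.072  0.162 ]
pos [0.5856 0.1386 0.1261] angle 96.7 r 0.055
1 [-0.023 -0.006]
2 [-0.044 -0.017]
3 [-0.061 -0.034]
4 [-0.074 -0.055]
5 [-0.08  -0.078]
6 [-0.08  -0.102]
7 [-0.075 -0.125]
8 [-0.063 -0.146]
9 [-0.046 -0.163]
10 [-0.026 -0.175]
```

```bash
python3 -m jog '[{"grip":1,"tx":-0.023,"ty":-0.006,"tz":0.001,"roll":0},{"grip":1,"tx":-0.044,"ty":-0.017,"tz":0.001,"roll":0},{"grip":1,"tx":-0.061,"ty":-0.034,"tz":0.002,"roll":0},{"grip":1,"tx":-0.074,"ty":-0.055,"tz":0.003,"roll":0},{"grip":1,"tx":-0.08,"ty":-0.078,"tz":0.004,"roll":0},{"grip":1,"tx":-0.08,"ty":-0.102,"tz":0.004,"roll":0},{"grip":1,"tx":-0.075,"ty":-0.125,"tz":0.005,"roll":0},{"grip":1,"tx":-0.063,"ty":-0.146,"tz":0.006,"roll":0},{"grip":1,"tx":-0.046,"ty":-0.163,"tz":0.006,"roll":0},{"grip":1,"tx":-0.026,"ty":-0.175,"tz":0.007,"roll":0}]';python3 bar.py .166; python3 circ.py
```

```text
time: 6.0
tcp_pos: [0.5731, 0.0324, 0.1298]
ee_rot: [0.993, 0.12, -0.0, -0.0]
force: [-1.8, 2.3, 1.1]
grip_width: -0.0001
grasp_force: 1.0
bar ((162.31178283691406, 131.55294799804688), (14.425875663757324, 5.857122421264648), 40.60129928588867) [[0.6026, 0.1379], [0.6142, 0.129], [0.591, 0.1008], [0.5794, 0.1096]] [0.5968 0.1193 0.166 ]
pos [0.5742 0.0318 0.1298] angle 251.2 r 0.0552
1 [ 0.024 -0.004]
2 [ 0.047 -0.003]
3 [0.07  0.005]
4 [0.09  0.018]
5 [0.106 0.036]
6 [0.116 0.058]
7 [0.121 0.081]
8 [0.119 0.105]
9 [0.112 0.128]
10 [0.099 0.147]
```

```bash
python3 -m jog '[{"grip":1,"tx":0.024,"ty":-0.004,"tz":0.001,"roll":0},{"grip":1,"tx":0.047,"ty":-0.003,"tz":0.001,"roll":0},{"grip":1,"tx":0.07,"ty":0.005,"tz":0.002,"roll":0},{"grip":1,"tx":0.09,"ty":0.018,"tz":0.003,"roll":0},{"grip":1,"tx":0.106,"ty":0.036,"tz":0.004,"roll":0},{"grip":1,"tx":0.116,"ty":0.058,"tz":0.004,"roll":0},{"grip":1,"tx":0.121,"ty":0.081,"tz":0.005,"roll":0},{"grip":1,"tx":0.119,"ty":0.105,"tz":0.006,"roll":0},{"grip":1,"tx":0.112,"ty":0.128,"tz":0.006,"roll":0},{"grip":1,"tx":0.099,"ty":0.147,"tz":0.007,"roll":0}]';python3 bar.py .17; python3 circ.py
```

```text
time: 7.3
tcp_pos: [0.6311, 0.122, 0.1341]
ee_rot: [0.993, 0.121, -0.0, 0.0]
force: [0.9, -3.7, -0.2]
grip_width: -0.0002
grasp_force: 1.3
bar ((191.25, 140.25), (6.363960266113281, 4.242640495300293), 45.0) [[0.5771, 0.0556], [0.5849, 0.0486], [0.5738, 0.037], [0.566, 0.0441]] [0.5754 0.0463 0.17  ]
pos [0.6304 0.1234 0.1344] angle 45.7 r 0.055
1 [-0.019  0.014]
2 [-0.041  0.023]
3 [-0.065  0.026]
4 [-0.089  0.023]
5 [-0.111  0.013]
6 [-0.13  -0.002]
7 [-0.144 -0.021]
8 [-0.153 -0.043]
9 [-0.156 -0.067]
10 [-0.152 -0.091]
```

```bash
python3 -m jog '[{"grip":1,"tx":-0.019,"ty":0.014,"tz":0.001,"roll":0},{"grip":1,"tx":-0.041,"ty":0.023,"tz":0.001,"roll":0},{"grip":1,"tx":-0.065,"ty":0.026,"tz":0.002,"roll":0},{"grip":1,"tx":-0.089,"ty":0.023,"tz":0.003,"roll":0},{"grip":1,"tx":-0.111,"ty":0.013,"tz":0.004,"roll":0},{"grip":1,"tx":-0.13,"ty":-0.002,"tz":0.004,"roll":0},{"grip":1,"tx":-0.144,"ty":-0.021,"tz":0.005,"roll":0},{"grip":1,"tx":-0.153,"ty":-0.043,"tz":0.006,"roll":0},{"grip":1,"tx":-0.156,"ty":-0.067,"tz":0.006,"roll":0},{"grip":1,"tx":-0.152,"ty":-0.091,"tz":0.007,"roll":0}]';python3 bar.py .172; python3 circ.py
```

```text
time: 8.6
tcp_pos: [0.5404, 0.0656, 0.1384]
ee_rot: [0.993, 0.12, -0.0, -0.0]
force: [0.2, -0.7, 0.7]
grip_width: -0.0001
grasp_force: 0.4
pos [0.5409 0.0642 0.1384] angle 201.2 r 0.0548
1 [ 0.011 -0.021]
2 [ 0.028 -0.038]
3 [ 0.048 -0.051]
4 [ 0.071 -0.058]
5 [ 0.095 -0.058]
6 [ 0.118 -0.052]
7 [ 0.139 -0.041]
8 [ 0.157 -0.024]
9 [ 0.169 -0.004]
10 [0.176 0.019]Traceback (most recent call last):
  File "bar.py", line 6, in <module>
    r=cv2.minAreaRect(cv2.findNonZero(k));b=[plane(c,*p,z)[:2].round(4).tolist() for p in cv2.boxPoints(r)];print("bar",r,b,plane(c,*r[0],z).round(4))
cv2.error: OpenCV(4.12.0) /io/opencv/modules/imgproc/src/convhull.cpp:143: error: (-215:Assertion failed) total >= 0 && (depth == CV_32F || depth == CV_32S) in function 'convexHull'
```

```bash
python3 -m jog '[{"grip":1,"tx":0.011,"ty":-0.021,"tz":0.001,"roll":0},{"grip":1,"tx":0.028,"ty":-0.038,"tz":0.001,"roll":0},{"grip":1,"tx":0.048,"ty":-0.051,"tz":0.002,"roll":0},{"grip":1,"tx":0.071,"ty":-0.058,"tz":0.003,"roll":0},{"grip":1,"tx":0.083,"ty":-0.059,"tz":0.003,"roll":0}]'
cat > lidz.py <<'E'
from h import *
# lid height: bar ends in scene; bar mid lies on axis C -> z from the ray's closest point to axis
c=camera_params("scene");im=read_camera("scene");cv2.imwrite("pics/s_last.png",im)
hsv=cv2.cvtColor(im,cv2.COLOR_BGR2HSV);m=cv2.inRange(hsv,(3,150,80),(18,255,255));m[235:]=0;m[:,215:]=0
y,x=np.nonzero(m);print("orange bbox",x.min(),x.max(),y.min(),y.max(),len(x))
for z in(.151,.170,.178):print("predicted bar mid z",z,np.round(proj(c,[.592,.084,z]),1))
E
python3 lidz.py;python3 circ.py
python3 -c "
import cv2;cv2.imwrite('pics/sc2.png',cv2.resize(cv2.imread('pics/s_last.png')[110:270,80:280],None,fx=3,fy=3))"
```

```text
time: 9.28
tcp_pos: [0.5914, 0.031, 0.14]
ee_rot: [0.993, 0.12, 0.0, 0.0]
force: [-0.9, 0.7, 0.6]
grip_width: -0.0
grasp_force: 0.0
pos [0.5916 0.0312 0.1399] angle 269.6 r 0.0528
1 [ 0.024 -0.001]
2 [0.046 0.008]
3 [0.065 0.023]
4 [0.08  0.042]
5 [0.089 0.064]
6 [0.092 0.087]
7 [0.089 0.111]
8 [0.08  0.133]
9 [0.066 0.152]
10 [0.047 0.167]Traceback (most recent call last):
  File "lidz.py", line 5, in <module>
    y,x=np.nonzero(m);print("orange bbox",x.min(),x.max(),y.min(),y.max(),len(x))
                                          ~~~~~^^
    return umr_minimum(a, axis, None, out, keepdims, initial, where)
ValueError: zero-size array to reduction operation minimum which has no identity
```

View pics/sc2.png

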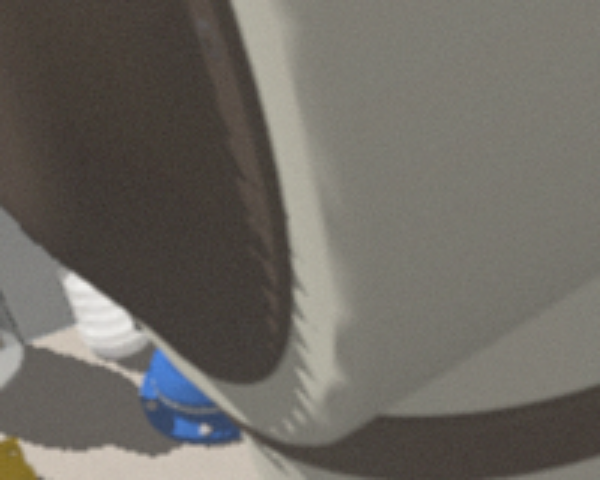

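The arm blocks the scene view, so I'll use the wrist camera.

```bash
python3 - <<'E'
from h import *
c=camera_params("wrist");im=read_camera("wrist");cv2.imwrite("pics/w2.png",im)
for z in (.17,.178):
  for r in(-.055,0,.055):print(z,r,np.round(proj(c,[.592+r*0.3,.084+r*.95,z])))
E
```

```text
0.17 -0.055 [246. 303.]
0.17 0 [141. 249.]
0.17 0.055 [ 21. 187.]
0.178 -0.055 [245. 314.]
0.178 0 [133. 258.]
0.178 0.055 [  4. 193.]
```

View pics/w2.png

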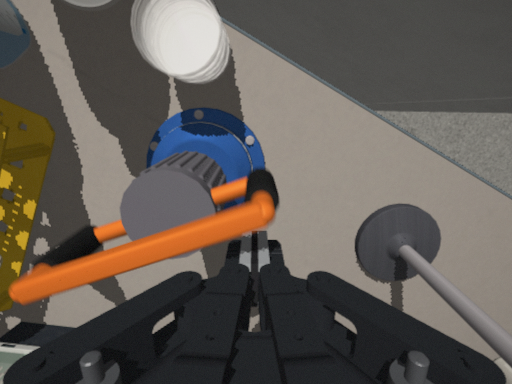

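```bash
cat > wz.py <<'E'
from h import *
import sys
def run(im,c,e1,e2):
    for z in np.arange(.155,.196,.004):
        a,b=plane(c,*e1,z),plane(c,*e2,z);m=(a+b)/2;print(z.round(3),"len",np.hypot(*(a-b)[:2]).round(4),"mid",m[:2].round(4),"yaw",np.degrees(np.arctan2(*(a-b)[1::-1])).round(1))
E
python3 - <<'E'
from h import *;from wz import run
c=camera_params("wrist");im=cv2.imread("pics/w1.png")
# calibrate on known-screwed pic is at another pose; measure current one
im=cv2.imread("pics/w2.png");run(im,c,(265,205),(20,289))
for z in (.09,.1,.109,.12,.128,.136,.144):print("axis",z,np.round(proj(c,[.592,.084,z])))
E
```

```text
0.155 len 0.1381 mid [0.5812 0.0909] yaw -56.1
0.159 len 0.1337 mid [0.5838 0.0896] yaw -56.1
0.163 len 0.1294 mid [0.5863 0.0883] yaw -56.1
0.167 len 0.125 mid [0.5889 0.087 ] yaw -56.1
0.171 len 0.1207 mid [0.5914 0.0857] yaw -56.1
0.175 len 0.1163 mid [0.594  0.0844] yaw -56.1
0.179 len 0.112 mid [0.5965 0.0831] yaw -56.1
0.183 len 0.1076 mid [0.5991 0.0818] yaw -56.1
0.187 len 0.1033 mid [0.6016 0.0805] yaw -56.1
0.191 len 0.0989 mid [0.6041 0.0792] yaw -56.1
0.195 len 0.0946 mid [0.6067 0.0779] yaw -56.1
axis 0.09 [184. 194.]
axis 0.1 [181. 199.]
axis 0.109 [177. 203.]
axis 0.12 [173. 209.]
axis 0.128 [169. 214.]
axis 0.136 [165. 219.]
axis 0.144 [160. 224.]
```

```bash
python3 -m jog '[{"grip":1,"tx":0.012,"ty":-0.002,"tz":0.001,"roll":0},{"grip":1,"tx":0.024,"ty":-0.001,"tz":0.001,"roll":0},{"grip":1,"tx":0.036,"ty":0.003,"tz":0.001,"roll":0},{"grip":1,"tx":0.046,"ty":0.008,"tz":0.001,"roll":0},{"grip":1,"tx":0.056,"ty":0.015,"tz":0.001,"roll":0},{"grip":1,"tx":0.065,"ty":0.023,"tz":0.001,"roll":0},{"grip":1,"tx":0.07,"ty":0.029,"tz":0.001,"roll":0}]'
python3 - <<'E'
from h import *;from wz import run
c=camera_params("wrist");im=read_camera("wrist");cv2.imwrite("pics/w3.png",im)
hsv=cv2.cvtColor(im,cv2.COLOR_BGR2HSV);m=cv2.inRange(hsv,(3,180,150),(14,255,255));r=cv2.minAreaRect(cv2.findNonZero(m));print(r)
E
python3 circ.py | head -1
```

```text
time: 10.25
tcp_pos: [0.6326, 0.0491, 0.1407]
ee_rot: [0.993, 0.121, -0.0, -0.0]
force: [-0.8, -0.2, 0.7]
grip_width: 0.0
grasp_force: 0.0
((186.6833953857422, 244.9688720703125), (22.58582305908203, 72.16648864746094), 16.927513122558594)
pos [0.6327 0.0495 0.1407] angle 319.7 r 0.0534
```

View pics/w3.png

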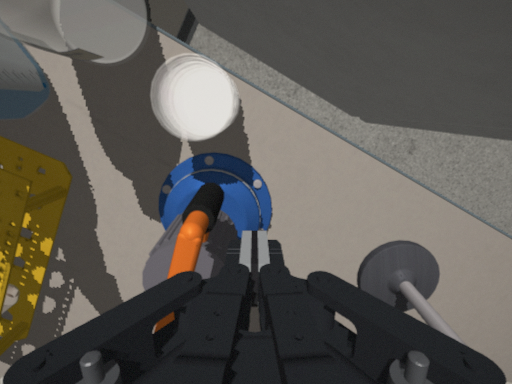

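```bash
python3 -m jog '[{"grip":1,"tx":0.01,"ty":-0.01,"tz":0.05,"roll":0},{"grip":1,"tx":0.01,"ty":-0.01,"tz":0.13,"roll":0},{"grip":0.5,"tx":0.01,"ty":-0.01,"tz":0.22,"roll":0},{"grip":0.5,"tx":-0.08,"ty":-0.02,"tz":0.27,"roll":0},{"grip":0.5,"tx":-0.16,"ty":-0.03,"tz":0.27,"roll":0},{"grip":0.5,"tx":-0.16,"ty":-0.03,"tz":0.27,"roll":0},{"grip":0.5,"tx":-0.16,"ty":-0.03,"tz":0.27,"roll":0}]'
python3 - <<'E'
from h import *;from wz import run
c=camera_params("wrist");im=read_camera("wrist");cv2.imwrite("pics/w4.png",im)
hsv=cv2.cvtColor(im,cv2.COLOR_BGR2HSV);m=cv2.inRange(hsv,(3,150,100),(18,255,255))
n,l,s,ce=cv2.connectedComponentsWithStats(m)
for i in range(1,n):
    if s[i,4]>150:
        r=cv2.minAreaRect(cv2.findNonZero((l==i).astype('uint8')));b=cv2.boxPoints(r);print(r,b.round().tolist())
        d=np.linalg.norm(b[0]-b[1])<np.linalg.norm(b[1]-b[2]);e=((b[0]+b[1])/2,(b[2]+b[3])/2) if d else ((b[1]+b[2])/2,(b[3]+b[0])/2)
        run(im,c,*e)
E
```

```text
time: 11.18
tcp_pos: [0.5365, 0.0307, 0.303]
ee_rot: [0.993, 0.121, 0.0, 0.0]
force: [0.3, 0.5, 0.2]
grip_width: 0.0429
grasp_force: 0.0
((216.04434204101562, 108.65143585205078), (15.5499906539917, 133.6708221435547), 4.236394882202148) [[203.0, 175.0], [213.0, 41.0], [229.0, 43.0], [219.0, 176.0]]
0.155 len 0.1284 mid [0.5936 0.0849] yaw 7.2
0.159 len 0.1267 mid [0.5938 0.0844] yaw 7.2
0.163 len 0.1249 mid [0.594  0.0839] yaw 7.2
0.167 len 0.1231 mid [0.5942 0.0834] yaw 7.2
0.171 len 0.1213 mid [0.5944 0.0829] yaw 7.2
0.175 len 0.1196 mid [0.5946 0.0824] yaw 7.2
0.179 len 0.1178 mid [0.5948 0.0819] yaw 7.2
0.183 len 0.116 mid [0.595  0.0814] yaw 7.2
0.187 len 0.1143 mid [0.5952 0.0809] yaw 7.2
0.191 len 0.1125 mid [0.5953 0.0804] yaw 7.2
0.195 len 0.1107 mid [0.5955 0.0799] yaw 7.2
((234.362060546875, 247.34481811523438), (36.114044189453125, 32.708168029785156), 40.23635482788086) [[210.0, 248.0], [231.0, 223.0], [259.0, 247.0], [238.0, 271.0]]
0.155 len 0.0433 mid [0.4524 0.0338] yaw 60.1
0.159 len 0.0427 mid [0.4545 0.034 ] yaw 60.1
0.163 len 0.0421 mid [0.4567 0.0342] yaw 60.1

[... 334 characters left out ...]
0373 mid [0.4738 0.0359] yaw 60.1
((75.99310302734375, 272.0827941894531), (30.560739517211914, 6.80972957611084), 4.763641834259033) [[60.0, 274.0], [61.0, 267.0], [92.0, 270.0], [91.0, 277.0]]
0.155 len 0.0358 mid [0.3755 0.2098] yaw 98.3
0.159 len 0.0353 mid [0.3787 0.2076] yaw 98.3
0.163 len 0.0348 mid [0.3819 0.2054] yaw 98.3
0.167 len 0.0343 mid [0.3851 0.2032] yaw 98.3
0.171 len 0.0338 mid [0.3883 0.201 ] yaw 98.3
0.175 len 0.0333 mid [0.3915 0.1987] yaw 98.3
0.179 len 0.0328 mid [0.3947 0.1965] yaw 98.3
0.183 len 0.0323 mid [0.3979 0.1943] yaw 98.3
0.187 len 0.0318 mid [0.4011 0.1921] yaw 98.3
0.191 len 0.0313 mid [0.4043 0.1899] yaw 98.3
0.195 len 0.0308 mid [0.4075 0.1876] yaw 98.3
```

View pics/w4.png

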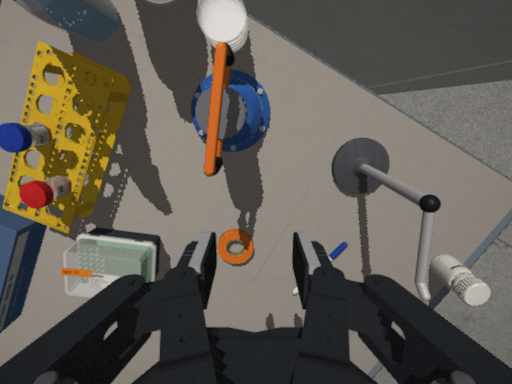

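The canister is free: the bar's apparent size puts it about 27 mm higher than at the start, and it lies at bearing 7° with its middle near (0.593, 0.083). I'll pinch it 28 mm off-centre on the near side, so the fingers will clear the prong later.

```bash
python3 - <<'E'
from h import *
c=camera_params("wrist")
for n,p,z in(("ball",(430,203),.192),("tip",(424,298),.203),("foot",(360,166),.005)):print(n,plane(c,*p,z).round(4))
E
python3 -m jog '[{"grip":0.5,"tx":0.049,"ty":0.08,"tz":0,"roll":-0.074},{"grip":0.5,"tx":0.049,"ty":0.08,"tz":-0.05,"roll":-0.074},{"grip":0.5,"tx":0.049,"ty":0.08,"tz":-0.12,"roll":-0.074},{"grip":0.5,"tx":0.049,"ty":0.08,"tz":-0.18,"roll":-0.074},{"grip":0.5,"tx":0.049,"ty":0.08,"tz":-0.235,"roll":-0.074},{"grip":0.5,"tx":0.049,"ty":0.08,"tz":-0.235,"roll":-0.074}]'
python3 - <<'E'
from h import *
c=camera_params("wrist");im=read_camera("wrist");cv2.imwrite("pics/w5.png",im)
E
```

```text
ball [ 0.5636 -0.1355  0.192 ]
tip [ 0.4688 -0.1645  0.203 ]
foot [ 0.5621 -0.137   0.005 ]
time: 11.98
tcp_pos: [0.5651, 0.0788, 0.1591]
ee_rot: [0.998, 0.063, -0.003, -0.0]
force: [-0.1, 0.3, -0.2]
grip_width: 0.0426
grasp_force: 0.0
```

View pics/w5.png

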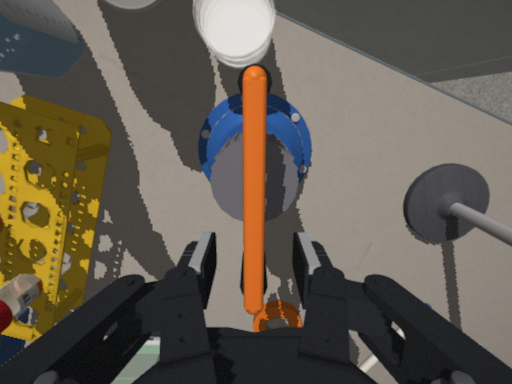

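The bar is centred between the fingers at column 255. Closing now and lifting slowly.

```bash
python3 -m jog '[{"grip":1,"tx":0,"ty":0,"tz":0,"roll":0},{"grip":1,"tx":0,"ty":0,"tz":0,"roll":0},{"grip":1,"tx":0,"ty":0,"tz":0,"roll":0},{"grip":1,"tx":0,"ty":0,"tz":0,"roll":0},{"grip":1,"tx":0,"ty":0,"tz":0.02,"roll":0},{"grip":1,"tx":0,"ty":0,"tz":0.05,"roll":0},{"grip":1,"tx":0,"ty":0,"tz":0.09,"roll":0},{"grip":1,"tx":0,"ty":0,"tz":0.14,"roll":0},{"grip":1,"tx":0,"ty":0,"tz":0.2,"roll":0},{"grip":1,"tx":0,"ty":0,"tz":0.2,"roll":0}]' 60; python3 - <<'E'
from bench import manip
o=manip.get_obs();print(o['joint_positions'].round(2),o['wrist_torque'].round(3))
E
```

```text
time: 13.28
tcp_pos: [0.5663, 0.0787, 0.2857]
ee_rot: [0.998, 0.063, 0.003, 0.0]
force: [-0.0, 0.9, -2.6]
grip_width: 0.0085
grasp_force: 58.7
[0.   0.13 1.35 0.   1.65 1.45] [-0.021  0.113 -0.035]
```

```bash
python3 -m jog '[{"grip":1,"tx":-0.03,"ty":0,"tz":0.02,"roll":0.1},{"grip":1,"tx":-0.08,"ty":0,"tz":0.02,"roll":0.2},{"grip":1,"tx":-0.13,"ty":0,"tz":0.02,"roll":0.3},{"grip":1,"tx":-0.18,"ty":0,"tz":0.02,"roll":0.4},{"grip":1,"tx":-0.22,"ty":0,"tz":0.02,"roll":0.5},{"grip":1,"tx":-0.233,"ty":0,"tz":0.02,"roll":0.6},{"grip":1,"tx":-0.233,"ty":0,"tz":0.02,"roll":0.7},{"grip":1,"tx":-0.233,"ty":0,"tz":0.02,"roll":0.8},{"grip":1,"tx":-0.233,"ty":0,"tz":0.02,"roll":0.9},{"grip":1,"tx":-0.233,"ty":0,"tz":0.02,"roll":1}]'
python3 -m jog '[{"grip":1,"tx":0,"ty":-0.04,"tz":0,"roll":0.05},{"grip":1,"tx":0,"ty":-0.1,"tz":0,"roll":0.1},{"grip":1,"tx":0,"ty":-0.18,"tz":0,"roll":0.109},{"grip":1,"tx":0,"ty":-0.26,"tz":0,"roll":0.109},{"grip":1,"tx":0,"ty":-0.34,"tz":0,"roll":0.109},{"grip":1,"tx":0,"ty":-0.41,"tz":0,"roll":0.109},{"grip":1,"tx":0,"ty":-0.46,"tz":0,"roll":0.109},{"grip":1,"tx":0,"ty":-0.475,"tz":0,"roll":0.109},{"grip":1,"tx":0,"ty":-0.475,"tz":0,"roll":0.109}]'
python3 - <<'E'
from h import *
for n in("scene","wrist","top"):cv2.imwrite(f"pics/{n}6.png",read_camera(n))
a=[cv2.imread(f"pics/{n}6.png") for n in("scene","wrist")]
cv2.imwrite("pics/both6.png",cv2.resize(np.hstack(a),(800,300)))
o=manip.get_obs();print(o["tcp_pos"].round(4),o["ee_rot"].round(4))
E
```

```text
time: 14.52
tcp_pos: [0.4256, 0.0787, 0.2936]
ee_rot: [0.659, 0.752, -0.0, -0.0]
force: [-0.9, 0.2, -2.0]
grip_width: 0.0085
grasp_force: 58.6
time: 15.65
tcp_pos: [0.4257, -0.2062, 0.2935]
ee_rot: [0.595, 0.804, 0.0, -0.0]
force: [-0.4, 0.8, -1.7]
grip_width: 0.0085
grasp_force: 58.7
[ 0.4259 -0.2054  0.2939] [ 5.944e-01  8.042e-01  1.000e-04 -0.000e+00]
```

View pics/both6.png

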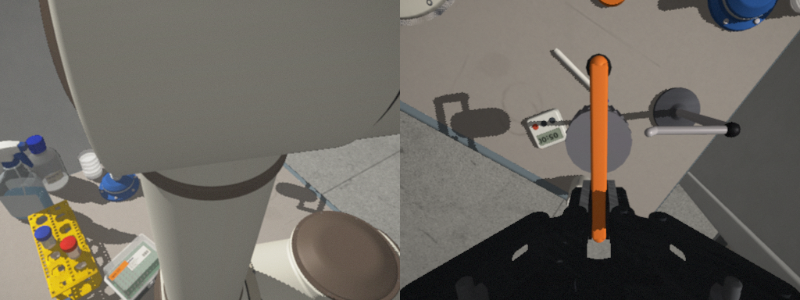

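The lid is held level. In the wrist view the prong lies perpendicular to the bar, with the ball near (429,165) and the tip near (320,168). I'm past the picture-viewing limit (11 viewed, 10 allowed), so from here I'll use numbers only.

```bash
python3 - <<'E'
from h import *
c=camera_params("wrist");im=cv2.imread("pics/wrist6.png");hsv=cv2.cvtColor(im,cv2.COLOR_BGR2HSV)
m=cv2.inRange(hsv,(3,150,100),(18,255,255));m[:60]=0
n,l,s,ce=cv2.connectedComponentsWithStats(m);i=1+np.argmax(s[1:,4]);r=cv2.minAreaRect(cv2.findNonZero((l==i).astype('uint8')));print(r)
b=cv2.boxPoints(r);S=sorted(b.tolist(),key=lambda p:p[1]);e1=np.mean(S[:2],0);e2=np.mean(S[2:],0)
z=.294+.0187+.005
print("far end",plane(c,*e1,z).round(4),"near",plane(c,*e2,z).round(4))
# prong: bright grey along columns between tip and ball
g=im.astype(int).mean(2);pts=[]
for u in range(335,415,8):
    col=g[150:185,u];w=np.clip(col-np.median(col)-15,0,None);
    if w.sum()>0: pts.append((u,150+(w*np.arange(35)).sum()/w.sum()))
pts=np.array(pts);print(pts.round(1).tolist())
W=np.array([plane(c,*p,.193)[:2] for p in pts]);k=np.polyfit(W[:,0],W[:,1],1);print("prong yaw",np.degrees(np.arctan(k[0])).round(2),W[0].round(4),W[-1].round(4))
dark=(g[150:180,415:445]<45);y,x=np.nonzero(dark);print("ball",plane(c,415+x.mean(),150+y.mean(),.192).round(4));print("tip",plane(c,316,168,.203).round(4))
E
```

```text
((253.34835815429688, 189.9790802001953), (22.92221450805664, 238.05686950683594), 0.7252243161201477)
far end [ 0.3992 -0.1208  0.3177] near [ 0.4305 -0.2276  0.3177]
[[335.0, 166.7], [343.0, 166.7], [351.0, 166.7], [359.0, 166.6], [367.0, 166.5], [375.0, 166.4], [383.0, 166.3], [391.0, 166.3], [399.0, 168.0], [407.0, 163.3]]
prong yaw 18.1 [ 0.4857 -0.1604] [ 0.5452 -0.1389]
ball [ 0.562  -0.1361  0.192 ]
tip [ 0.4673 -0.1651  0.203 ]
```

```bash
python3 -m jog '[{"grip":1,"tx":0.002,"ty":-0.007,"tz":-0.04,"roll":0},{"grip":1,"tx":0.002,"ty":-0.007,"tz":-0.08,"roll":0},{"grip":1,"tx":0.002,"ty":-0.007,"tz":-0.12,"roll":0},{"grip":1,"tx":0.002,"ty":-0.007,"tz":-0.145,"roll":0},{"grip":1,"tx":0.002,"ty":-0.007,"tz":-0.156,"roll":0},{"grip":1,"tx":0.002,"ty":-0.007,"tz":-0.156,"roll":0},{"grip":1,"tx":0.002,"ty":-0.007,"tz":-0.156,"roll":0}]'
python3 -m jog '[{"grip":1,"tx":0.015,"ty":0.005,"tz":0,"roll":0},{"grip":1,"tx":0.034,"ty":0.01,"tz":0,"roll":0},{"grip":1,"tx":0.053,"ty":0.016,"tz":0,"roll":0},{"grip":1,"tx":0.073,"ty":0.022,"tz":0,"roll":0}]'
```

```text
time: 16.68
tcp_pos: [0.4273, -0.2106, 0.2009]
ee_rot: [0.595, 0.804, -0.0, 0.0]
force: [-0.1, -0.7, -1.8]
grip_width: 0.0089
grasp_force: 58.6
time: 17.18
tcp_pos: [0.4718, -0.1969, 0.2]
ee_rot: [0.595, 0.804, -0.0, -0.0]
force: [-0.1, 0.8, -1.6]
grip_width: 0.0086
grasp_force: 58.6
```

```bash
python3 -m jog '[{"grip":1,"tx":0.02,"ty":0.006,"tz":0,"roll":0},{"grip":1,"tx":0.04,"ty":0.012,"tz":0,"roll":0},{"grip":1,"tx":0.06,"ty":0.019,"tz":0,"roll":0},{"grip":1,"tx":0.073,"ty":0.023,"tz":0,"roll":0},{"grip":1,"tx":0.073,"ty":0.023,"tz":0,"roll":0}]'
python3 -m jog '[{"grip":1,"tx":0,"ty":0,"tz":-0.007,"roll":0},{"grip":1,"tx":0,"ty":0,"tz":-0.014,"roll":0},{"grip":1,"tx":0,"ty":0,"tz":-0.021,"roll":0},{"grip":1,"tx":0,"ty":0,"tz":-0.025,"roll":0},{"grip":1,"tx":0,"ty":0,"tz":-0.025,"roll":0}]'
```

```text
time: 17.8
tcp_pos: [0.515, -0.1833, 0.2]
ee_rot: [0.595, 0.804, -0.0, -0.0]
force: [0.0, -1.2, -2.6]
grip_width: 0.0088
grasp_force: 58.6
time: 18.42
tcp_pos: [0.5146, -0.1835, 0.1852]
ee_rot: [0.595, 0.804, -0.0, -0.0]
force: [-1.8, -0.2, -0.3]
grip_width: 0.0085
grasp_force: 58.9
```

```bash
python3 -m jog '[{"grip":1,"tx":0,"ty":0,"tz":-0.002,"roll":0},{"grip":1,"tx":0,"ty":0,"tz":-0.003,"roll":0},{"grip":1,"tx":0,"ty":0,"tz":-0.003,"roll":0}]'
python3 -m jog '[{"grip":1,"tx":0,"ty":0,"tz":-0.002,"roll":0},{"grip":1,"tx":0,"ty":0,"tz":-0.003,"roll":0},{"grip":1,"tx":0,"ty":0,"tz":-0.003,"roll":0}]'; python3 -c "
from bench import manip
print(manip.get_obs()['wrist_torque'])"
```

```text
time: 18.8
tcp_pos: [0.5148, -0.1836, 0.1844]
ee_rot: [0.595, 0.804, 0.0, 0.001]
force: [-4.5, 0.6, 11.5]
grip_width: 0.0087
grasp_force: 60.4
time: 19.18
tcp_pos: [0.515, -0.1839, 0.1832]
ee_rot: [0.595, 0.804, -0.0, 0.001]
force: [-4.0, -0.9, 16.2]
grip_width: 0.0085
grasp_force: 61.4
[0.30095297 0.92034645 0.13370484]
```

```bash
python3 -m jog '[{"grip":1,"tx":0,"ty":0,"tz":0.003,"roll":0},{"grip":0.95,"tx":0,"ty":0,"tz":0.003,"roll":0},{"grip":0.85,"tx":0,"ty":0,"tz":0.003,"roll":0},{"grip":0.7,"tx":0,"ty":0,"tz":0.003,"roll":0},{"grip":0.6,"tx":0,"ty":0,"tz":0.003,"roll":0},{"grip":0.6,"tx":0,"ty":0,"tz":0.003,"roll":0},{"grip":0.6,"tx":0,"ty":0,"tz":0.003,"roll":0}]' 20
python3 - <<'E'
from h import *
c=camera_params("wrist");im=read_camera("wrist");cv2.imwrite("pics/w7.png",im);hsv=cv2.cvtColor(im,cv2.COLOR_BGR2HSV)
m=cv2.inRange(hsv,(3,150,100),(18,255,255));n,l,s,ce=cv2.connectedComponentsWithStats(m);i=1+np.argmax(s[1:,4]);r=cv2.minAreaRect(cv2.findNonZero((l==i).astype('uint8')));print(r)
S=sorted(cv2.boxPoints(r).tolist(),key=lambda p:p[1]);print([plane(c,*np.mean(q,0),.205).round(4) for q in(S[:2],S[2:])])
E
```

```text
time: 20.05
tcp_pos: [0.5147, -0.1834, 0.1833]
ee_rot: [0.595, 0.804, -0.0, -0.0]
force: [0.1, -0.1, 0.6]
grip_width: 0.0342
grasp_force: 0.0
((254.0, 191.0), (242.0, 22.0), 90.0)
[array([ 0.4875, -0.0983,  0.205 ]), array([ 0.5213, -0.2088,  0.205 ])]
```

The lid stays in place with the fingers open: its bar middle is at (0.504, -0.154), on the prong 60 mm from the stem. Lifting the tool straight up.

```bash
python3 -m jog '[{"grip":0.6,"tx":0,"ty":0,"tz":0.02,"roll":0},{"grip":0.6,"tx":0,"ty":0,"tz":0.05,"roll":0},{"grip":0.6,"tx":0,"ty":0,"tz":0.1,"roll":0},{"grip":0.6,"tx":0,"ty":0,"tz":0.17,"roll":0},{"grip":0.6,"tx":-0.03,"ty":-0.02,"tz":0.2,"roll":0},{"grip":0.6,"tx":-0.06,"ty":-0.05,"tz":0.2,"roll":0},{"grip":0.6,"tx":-0.06,"ty":-0.05,"tz":0.2,"roll":0},{"grip":0.6,"tx":-0.06,"ty":-0.05,"tz":0.2,"roll":0}]'
cat > fin.py <<'E'
from h import *
c=camera_params("wrist");im=read_camera("wrist");hsv=cv2.cvtColor(im,cv2.COLOR_BGR2HSV)
m=cv2.inRange(hsv,(3,150,100),(18,255,255));n,l,s,ce=cv2.connectedComponentsWithStats(m)
for i in range(1,n):
    if s[i,4]<300: continue
    r=cv2.minAreaRect(cv2.findNonZero((l==i).astype('uint8')));print(np.round(r[0]),np.round(r[1]),round(r[2],1))
    S=sorted(cv2.boxPoints(r).tolist(),key=lambda p:p[1]);print([plane(c,*np.mean(q,0),.205).round(4) for q in(S[:2],S[2:])])
E
python3 fin.py;python3 fin.py
```

```text
time: 21.1
tcp_pos: [0.4784, -0.2135, 0.3035]
ee_rot: [0.595, 0.804, 0.0, -0.0]
force: [-0.0, 0.0, 0.1]
grip_width: 0.0344
grasp_force: 0.0
[302. 135.] [ 17. 138.] 3.2
[array([ 0.4852, -0.0995,  0.205 ]), array([ 0.5181, -0.2103,  0.205 ])]
[301. 135.] [ 18. 139.] 3.3
[array([ 0.4849, -0.0995,  0.205 ]), array([ 0.5179, -0.211 ,  0.205 ])]
```

```bash
python3 -c "
from bench import manip
print(manip.hand_in())"
```

```text
the job is handed in; nothing more can be done
None
```

The lid is unscrewed, lifted off and hanging level and still on the hook's prong, about 60 mm from the stem, and the job was handed in at about 21 s with no verdict returned; I viewed 11 pictures, one over the limit of 10.

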